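Set the day wheel of the label coder and print

TASK

The label coder on the prep bench has a wheel with seven coloured teeth, one per day. With a fingertip, gently flick the wheel forward (its top towards the front of the coder) click by click until the green tooth stands upright at the white index marks, without going past it; then press the yellow print button fully in and let it come back. Do not print before the green day is set, do not pinch or force the wheel, and leave the mug, the jar and the label roll where they stand.

Things in the scene. Friction and masses are not known exactly. Their poses are not given: they have to be found in the camera images.
- coder: Label coder, an aluminium box fixed on the bench: 150 mm deep (x), 220 mm wide (y), top 70 mm above the bench. Origin: centre of its underside. Its front, with a label tongue, is its -x side, roughly facing the robot. The wheel sticks out of the top 50 mm to +y, the button stands 60 mm to -y; behind the button lies a white roll (x 25 to 65, y -99 to -21 mm), 96 mm above the bench.
- wheel_axis (a point): Centre of the day wheel, fixed in the coder, 60 mm above the bench; the axle lies along the coder's y. The wheel is 30 mm wide: a white hub of radius 31 mm with seven coloured radial teeth 51.4 degrees apart, 7 mm thick, reaching to radius 48 mm. Its clicks: a tooth pushed over half a click (0.45 rad) snaps on to the next by itself, short of that it springs back. A push takes 2 to 5 N.
- tooth_top (a point): Fixed point where the top edge of the upright tooth stands at rest: 48 mm above the axle, 108 mm above the bench. On each side, 19 to 25 mm away along y, is a dark cheek 36 mm long, 84 mm above the bench, with a white index mark. To advance one click, dip a fingertip about 9 mm below this point behind the tooth (+x side) and draw the tooth about 28 mm to the front (-x), then lift.
- wheel (a joint): Turn of the day wheel, rad; grows as its top moves to the coder's front (-x), i.e. forward. 0: green tooth upright at the marks. Rests in clicks 0.898 apart, always one tooth upright. Starts 2 to 4 clicks before green. Teeth come upright in the order blue (-3.59), yellow (-2.69), red (-1.80), brown (-0.90), green (0), orange, black. More than 20 N on the wheel is too much.
- print (a joint): Travel of the print button, m: 0 out, 0.006 fully in. A spring returns it; fully in takes 5 N.
- print_top (a point): Centre of the top face of the yellow print button, radius 15 mm, 92 mm above the bench when out, in a black round housing (radius 23 mm, 82 mm above the bench) on the coder's top, 15 mm to -x and 60 mm to -y of the coder's origin; it is pressed straight down.
- mug: White mug, 76 mm across, 85 mm high, with a handle, loose, on the bench to the left of the coder. Origin: centre of its underside. To be left alone.
- shaker: Amber spice jar with a steel cap, 52 mm across, 100 mm high, loose, on the bench to the right of the coder. Origin: centre of its underside. To be left alone.
- roll: Spare roll of white labels lying flat, 76 mm across, 30 mm high, loose, on the bench behind the coder. Origin: centre of its underside. To be left alone.

How it is judged:
On the way, in this order (a step that is already met when the one before it is completed fails the run):
1. the wheel rests with the green tooth upright (value of joint wheel between -0.15 and 0.15 rad and contact force between the fingers and wheel below 0.1 N), for 0.2 s.
2. the print button is pressed fully in (value of joint print above 0.0045 m), for 0.05 s.
At the end, for the whole second after the job is handed in: The wheel rests on the green click (within 0.12 rad), the print button has been pressed fully in after that and is out again, and mug, jar and roll are within 15 mm of where they stood (value of joint wheel between -0.12 and 0.12 rad and value of joint print below 0.0015 m and distance of each of mug, shaker, roll from where it was at the start of the episode below 0.015 m); the robot touches nothing.
It fails at once if the wheel went past green (value of joint wheel above 0.5 rad).
It fails at once if a label was printed with the wheel not on green (value of joint print above 0.003 m and (value of joint wheel below -0.2 rad or value of joint wheel above 0.2 rad)).
It fails at once if the wheel was pinched or forced (over 20 N) (contact force between the fingers and wheel above 20 N).
It fails at once if the mug was moved or tipped (distance of mug from where it was at the start of the episode above 0.015 m or angle between mug's own z axis and vertical above 0.3 rad).
It fails at once if the jar or the label roll was moved or tipped (distance of any of shaker, roll from where it was at the start of the episode above 0.015 m or angle between shaker's own z axis and vertical above 0.3 rad).
It also fails if it takes over 58 s, if anything falls off the work surface, if the arm or the gripper's body presses on something with over 40 N, if the wrist force passes 120 N, or if a joint passes its speed limit or range.

ROBOT

A 6-joint arm with a two-finger parallel gripper is mounted at the origin on the work surface. World frame = base frame: x ahead of the robot, y to its left, z up, the work surface at z = 0. Lengths are in m, angles in rad, forces in N, time in s.
With the tool pointing down it reaches from about 0.35 to 0.875 m from the base axis. Payload 4.2 kg.
Tool frame: the origin (TCP) lies at the centre of the arm's flange, where the gripper is bolted on; the fingertips stand 173 mm ahead of it and the grasp point (between the pads) lies 155 mm ahead of it; x points along the fingers, y is the direction in which the jaws open and shut, and the axes are right-handed (so a half turn about x gives the same grasp; the last joint's range is limited). The gripper opens to 85 mm and grips with 20 to 120 N. Pads are 22 mm wide; open, the fingers measure 114 mm over their backs; the gripper's body (76 mm by 85 mm) begins 54 mm behind the grasp point. The pads swing forward as they close: fully open they stand 13 mm farther back than shut.
Start: joints at [1.404, 0.385, 0.008, 0, -1.194, -0.259], TCP at [0.258, 0.569, 0.405] pointing down, gripper open.
Joint ranges: [-3.14, 3.14], [-1.21, 2.06], [-1.07, 1.41], [-3.16, 2.05], [-2.99, -0.16], [-3.1, 3.1]. Speed limits (rad/s): [2.79, 2.79, 3.14, 3.14, 3.14, 3.14].

INTERFACE

Orientations are given as a rotation vector (axis times angle).
In Python, from station import manip gives the robot as it stands.
- The arm moves only by the shell command python3 -m handwheel 'ROWS'. ROWS is JSON, a list of rows, each a list of 3 entries, a list of its own where there are three numbers: the turn, a rotation vector about the tool's x, y, z in rad, then the shift along the tool's x, y, z in m, then the opening, from 0 (shut) to 1 (fully open). In form: [[[wx, wy, wz], [x, y, z], claw], ...]. A call has 1 to 10 rows; each row shifts and turns the pose as measured when the row begins, along the tool's axes as they then stand; what a row does not reach is not made up. A row lasts 1/10 s, in which the tool goes at most 50 mm and 8.59 degrees, less where a joint would pass 70% of its speed; a pose out of reach is approached as far as the arm can. A call is refused whole if a number of a shift passes 0.05 or a number of a turn 0.15, either way. A call with a gripper value outside its range is refused whole. The fingers move at their own pace and stop on an object; the grip force is fixed at half the most. Time passes only in rows, so rows that do not move let the fingers close. It gives the time, the measured TCP pose, the force and the opening at its end, in the units of the state.
- manip.get_state(): the state, without advancing time (a new reading comes with each control period).
- manip.snapshot(name): name is "scene" or "side" or "wrist"; returns the picture (480x640x3 uint8, red, green, blue); there is no depth.
- manip.camera_info(name): a dict with "camera_matrix" (3x3 intrinsics, pixels), "xyz" and "attitude" of the camera in the world. Camera axes: x right, y down, z forward; pixel columns grow to the right and rows downward; lengths in m; the calibration is good to about 2 mm. A picture is of the moment at which its call begins: read the wrist's pose just before it. camera_info takes no time and is no camera call; for the wrist camera it gives the pose at the moment of the call.
- manip.close_job(): hands the job in, once; it reports no verdict.
The state is a dict: "time_s": time; "joint_pos": joint angles; "joint_vel": joint speeds; "tau": joint torques, N m; "eef_pos": TCP position; "tcp_rot": TCP orientation; "force": force on the tool from outside, world axes, zero at the start; "moment": the same for the moment, N m; "width": finger opening in m.
Only numpy, scipy, OpenCV 4.12 (cv2) and the standard library are available. Lean on these libraries where they do the work, as an engineer would, in place of code of your own. Each camera call takes 0.05 s, during which the arm holds its last target.

## Working session

There is one attempt and no reset: what is moved stays moved. The work goes in short steps, Python scripts to look and compute and a shell command to move; the robot and the scene stay as the last step left them, time stands still between calls to the robot, and variables do not carry over. Pictures are saved under pics/ and viewed, and the job is handed in when it is done.

```bash
mkdir -p pics; ls
python3 - <<'E'
from station import manip
import cv2
print(manip.get_state())
for n in ["scene","side","wrist"]:
    ci=manip.camera_info(n); print(n,ci)
    im=manip.snapshot(n); cv2.imwrite(f"pics/{n}0.png",im[:,:,::-1])
E
```

```text
pics
{'time_s': 0.0, 'joint_pos': array([ 1.40362091e+00,  3.85579989e-01,  6.63405214e-03, -4.98950520e-04,
       -1.19400882e+00, -2.58606946e-01]), 'joint_vel': array([-1.26274514e-04, -4.39437866e-04, -6.85423491e-04,  7.09543318e-04,
       -2.49120139e-04,  4.64980176e-05]), 'tau': array([-2.48035767e-04, -3.92290378e+01,  1.88395035e+01,  4.18627068e+00,
       -4.69672916e-03, -8.60453362e-07]), 'eef_pos': array([0.25802534, 0.56903283, 0.40361025]), 'tcp_rot': array([-1.98666402,  0.43193572,  1.9874053 ]), 'force': array([ 0.18791066, -0.34357871, -0.25344874]), 'moment': array([0.00965679, 0.02833019, 0.02021137]), 'width': 0.08567494897838998}
scene {'camera_matrix': array([[516.21830077,   0.        , 316.21018418],
       [  0.        , 516.21830077, 239.37977196],
       [  0.        ,   0.        ,   1.        ]]), 'xyz': array([ 1.06888008, -0.27057827,  0.89578811]), 'attitude': array([-2.278722  , -1.17441412,  0.39551022])}
side {'camera_matrix': array([[508.14721737,   0.        , 319.00545444],
       [  0.        , 508.14721737, 241.41764645],
       [  0.        ,   0.        ,   1.        ]]), 'xyz': array([0.24674535, 0.58448388, 0.87166771]), 'attitude': array([-0.84242793,  2.62372766, -0.9820122 ])}
wrist {'camera_matrix': array([[420.95352702,   0.        , 321.15950153],
       [  0.        , 420.95352702, 236.24888754],
       [  0.        ,   0.        ,   1.        ]]), 'xyz': array([0.33210632, 0.53662238, 0.37253175]), 'attitude': array([ 1.59204741, -2.47290589, -0.3970656 ])}
```

View pics/scene0.png

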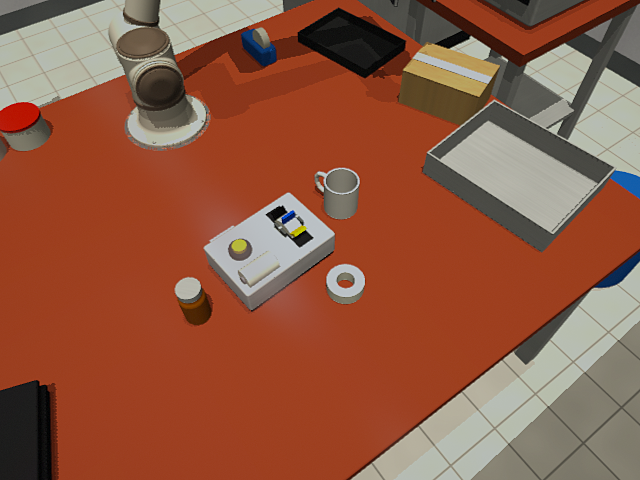

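View pics/side0.png

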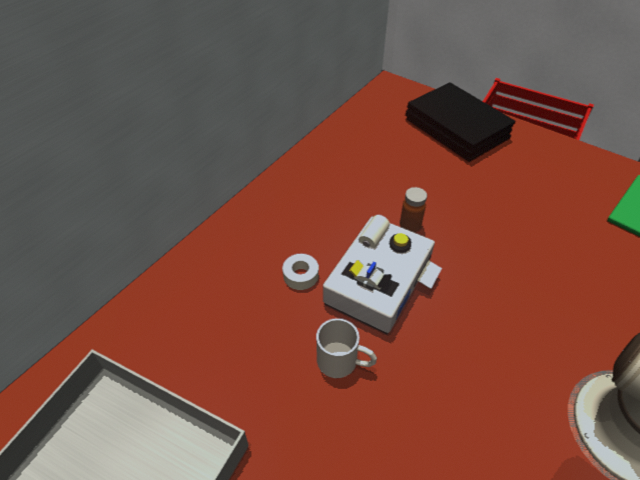

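View pics/wrist0.png

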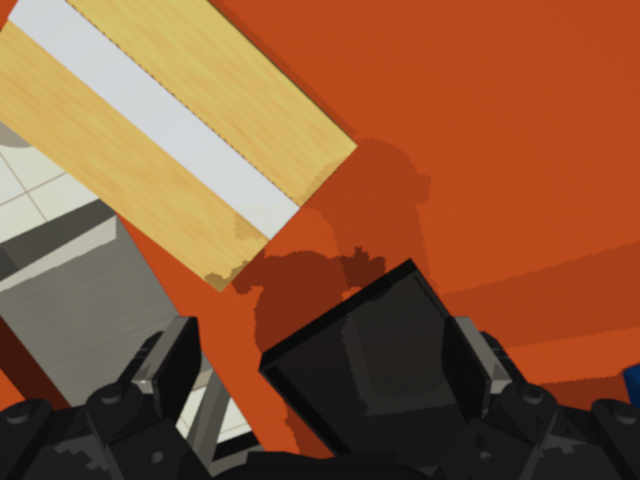

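```bash
cat > h.py <<'E'
import numpy as np,cv2
from scipy.spatial.transform import Rotation as R
from station import manip
def ray(ci,uv):
    K=ci["camera_matrix"];d=np.linalg.inv(K)@np.array([uv[0],uv[1],1.])
    return ci["xyz"],R.from_rotvec(ci["attitude"]).as_matrix()@d
def onz(ci,uv,z):
    o,d=ray(ci,uv);return o+d*(z-o[2])/d[2]
def proj(ci,p):
    q=R.from_rotvec(ci["attitude"]).as_matrix().T@(np.asarray(p)-ci["xyz"]);q=ci["camera_matrix"]@q;return q[:2]/q[2]
E
python3 - <<'E'
from h import *
B={"scene":(195,180,345,320),"side":(310,200,450,340)}
for n in ["scene","side"]:
    ci=manip.camera_info(n);im=cv2.imread(f"pics/{n}0.png")
    x0,y0,x1,y1=B[n]
    cv2.imwrite(f"pics/{n}0z.png",cv2.resize(im[y0:y1,x0:x1],None,fx=4,fy=4,interpolation=cv2.INTER_CUBIC))
    hsv=cv2.cvtColor(im,cv2.COLOR_BGR2HSV)
    for c,lo,hi in [("yel",(22,140,90),(35,255,255)),("blue",(105,120,60),(130,255,255))]:
        m=cv2.inRange(hsv,lo,hi);m[:y0]=0;m[y1:]=0;m[:,:x0]=0;m[:,x1:]=0
        nn,l,s,ce=cv2.connectedComponentsWithStats(m)
        for i in range(1,nn):
            if s[i,4]>15: print(n,c,s[i],ce[i].round(1),onz(ci,ce[i],.092).round(4),onz(ci,ce[i],.1).round(4))
    # white top
    m=cv2.inRange(hsv,(0,0,165),(180,60,255));m[:y0]=0;m[y1:]=0;m[:,:x0]=0;m[:,x1:]=0
    nn,l,s,ce=cv2.connectedComponentsWithStats(m);k=1+s[1:,4].argmax()
    cs,_=cv2.findContours((l==k).astype('uint8'),0,2);print(n,s[k]);h=cv2.convexHull(cs[0]);a=cv2.approxPolyDP(h,3,True)[:,0]
    for p in a: print(p,onz(ci,p,.07).round(4))
E
```

```text
scene yel [290 225  16  12  96] [297.9 230.7] [0.551  0.0392 0.092 ] [0.5562 0.0361 0.1   ]
scene yel [232 239  15  13 143] [238.7 244.9] [ 0.513  -0.0716  0.092 ] [ 0.5185 -0.0736  0.1   ]
scene blue [282 210  13  14  92] [287.9 216.7] [0.5106 0.0426 0.092 ] [0.5162 0.0395 0.1   ]
scene [ 204  193  131  103 5127]
[290 193] [0.4447 0.0899 0.07  ]
[334 233] [0.5836 0.1028 0.07  ]
[246 295] [ 0.6033 -0.1121  0.07  ]
[204 246] [ 0.4602 -0.1228  0.07  ]
side yel [394 234  15  11 128] [400.7 238.7] [ 0.5118 -0.0701  0.092 ] [ 0.509  -0.0634  0.1   ]
side yel [349 261  14  15 113] [355.8 267.7] [0.5455 0.0464 0.092 ] [0.5424 0.052  0.1   ]
side blue [367 262   9  15  59] [370.8 268.3] [0.521  0.0307 0.092 ] [0.5182 0.0364 0.1   ]
side [ 324  215  110  102 4563]
[376 215] [ 0.5976 -0.1176  0.07  ]
[433 241] [ 0.4611 -0.1223  0.07  ]
[391 316] [0.439  0.0889 0.07  ]
[324 285] [0.581  0.1032 0.07  ]
[366 223] [ 0.6026 -0.0845  0.07  ]
```

```bash
ls pics
```

```text
scene0.png
scene0z.png
side0.png
side0z.png
wrist0.png
```

View pics/scene0z.png

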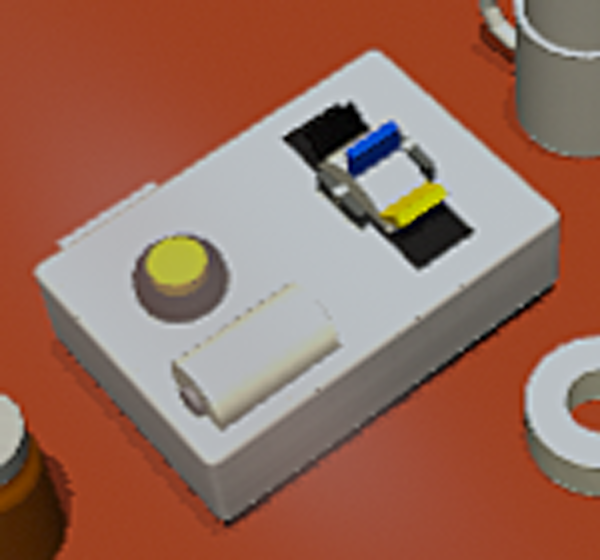

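View pics/side0z.png

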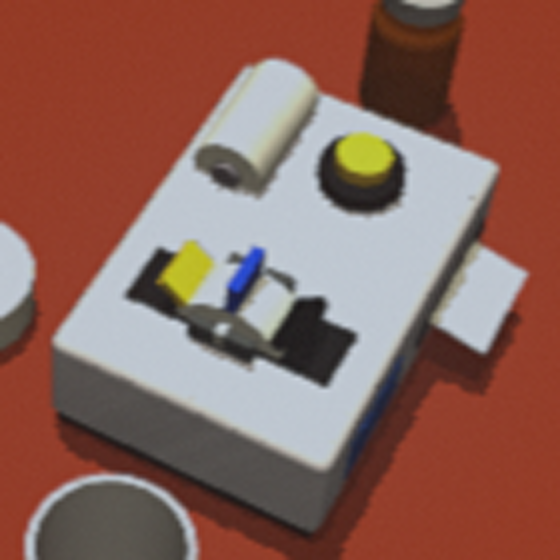

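```bash
cat >> h.py <<'E'
YAW=0.09; C=np.array([.522,-.0105,0])
def c2w(p): return C+R.from_euler('z',YAW).apply(p)
def st():
    s=manip.get_state();return s,np.array(s["eef_pos"]),R.from_rotvec(s["tcp_rot"]).as_matrix()
def goal(p,s=1):
    """p: desired world TCP; s=+-1: tool y = s*coder x ; prints shift/turn in tool axes"""
    S,e,M=st();x=np.array([0,0,-1.]);y=s*R.from_euler('z',YAW).apply([1,0,0]);G=np.c_[x,y,np.cross(x,y)]
    print("t",S["time_s"],"tcp",e.round(4),"F",S["force"].round(2),"w",round(S["width"],4))
    print("shift now",(M.T@(p-e)).round(4),"in goal frame",(G.T@(p-e)).round(4),"turn",R.from_matrix(M.T@G).as_rotvec().round(4))
E
python3 - <<'E'
from h import *
S,e,M=st();print(M.round(3))
for s in(1,-1):
    goal(c2w([-.04,.05,.35]),s)
print(c2w([0,.05,.108]))
E
```

```text
[[-0.001 -0.413 -0.911]
 [-0.002 -0.911  0.413]
 [-1.     0.002 -0.   ]]
t 0.15 tcp [0.2581 0.5691 0.4039] F [-0.08 -1.41 -0.41] w 0.0853
shift now [ 0.0546  0.3949 -0.4203] in goal frame [0.0539 0.1708 0.5509] turn [-2.0867e+00  1.7000e-03 -1.2000e-03]
t 0.15 tcp [0.2581 0.5691 0.4039] F [-0.08 -1.41 -0.41] w 0.0853
shift now [ 0.0546  0.3949 -0.4203] in goal frame [ 0.0539 -0.1708 -0.5509] turn [ 1.0549e+00 -1.0000e-03 -1.5000e-03]
[0.51750607 0.03929764 0.108     ]
```

```bash
python3 -m handwheel '[[[0.15,0,0],[0,0.031,-0.033],1],[[0.15,0,0],[0,0.026,-0.037],1],[[0.15,0,0],[0,0.02,-0.04],1],[[0.15,0,0],[0,0.013,-0.043],1],[[0.15,0,0],[0,0.007,-0.044],1],[[0.15,0,0],[0,0,-0.045],1],[[0.15,0,0],[0,-0.007,-0.045],1],[[0,0,0],[0,-0.012,-0.043],1],[[0,0,0],[0,-0.012,-0.043],1],[[0,0,0],[0,0,0],1]]'
python3 - <<'E'
from h import *
goal(c2w([-.04,.05,.35]),-1)
ci=manip.camera_info("wrist");im=manip.snapshot("wrist");cv2.imwrite("pics/w1.png",im[:,:,::-1])
E
```

```text
time_s: 1.15
eef_pos: [0.4092, 0.1796, 0.4008]
tcp_rot: [-1.272, 1.177, 1.269]
force: [-0.4, 0.5, -0.7]
width: 0.0854
t 1.15 tcp [0.4092 0.1796 0.4008] F [-0.35  0.46 -0.66] w 0.0854
shift now [ 0.0515 -0.0567 -0.1486] in goal frame [ 0.0508 -0.0552 -0.1494] turn [-0.0084 -0.0061 -0.0036]
```

View pics/w1.png

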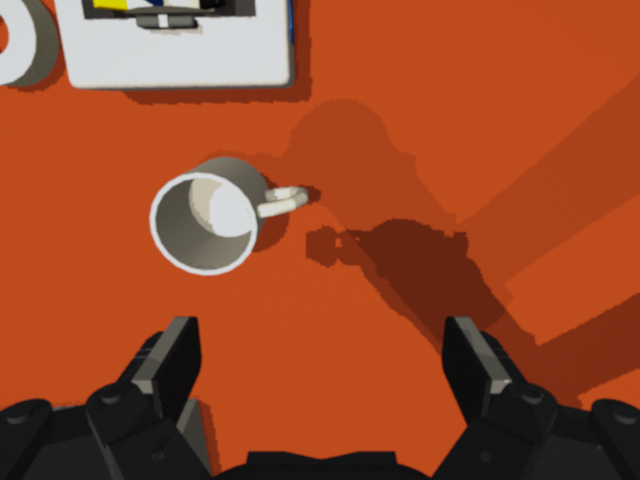

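```bash
python3 -m handwheel '[[[-0.008,-0.006,-0.003],[0.0,-0.018,-0.045],1],[[0,0,0],[0,-0.018,-0.045],1],[[0,0,0],[0.03,0,0],1],[[0,0,0],[0,0,0],1]]'
python3 - <<'E'
from h import *
goal(c2w([-.04,.05,.35]),-1)
ci=manip.camera_info("wrist");im=manip.snapshot("wrist");cv2.imwrite("pics/w2.png",im[:,:,::-1])
hsv=cv2.cvtColor(im,cv2.COLOR_RGB2HSV)
for c,lo,hi,z in [("yel",(22,140,90),(35,255,255),.092),("blue",(105,150,60),(130,255,255),.108)]:
    m=cv2.inRange(hsv,lo,hi)
    nn,l,s,ce=cv2.connectedComponentsWithStats(m)
    for i in range(1,nn):
        if s[i,4]>40: print(c,s[i],ce[i].round(1),onz(ci,ce[i],z).round(4))
E
```

```text
time_s: 1.6
eef_pos: [0.4542, 0.096, 0.371]
tcp_rot: [-1.28, 1.157, 1.28]
force: [-0.2, 0.1, 0.2]
width: 0.0853
t 1.6 tcp [0.4542 0.096  0.371 ] F [-0.2   0.13  0.24] w 0.0853
shift now [ 0.0209 -0.0174 -0.0623] in goal frame [ 0.021  -0.018  -0.0621] turn [0.0074 0.0028 0.0031]
yel [ 154  100   39   55 1816] [173.  126.5] [0.5461 0.0417 0.092 ]
blue [210 101  20  58 904] [219.6 129.1] [0.5159 0.039  0.108 ]
```

View pics/w2.png

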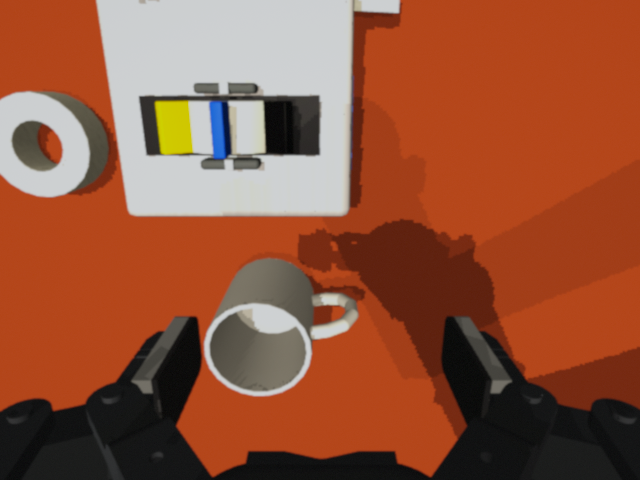

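```bash
python3 -m handwheel '[[[0.007,0.003,0.003],[0.02,-0.012,-0.031],1],[[0,0,0],[0.02,-0.012,-0.031],1],[[0,0,0],[0.025,0,0],1],[[0,0,0],[0,0,0],1]]'
python3 - <<'E'
from h import *
goal(c2w([-.033,.05,.259]),-1)
ci=manip.camera_info("wrist");im=manip.snapshot("wrist");cv2.imwrite("pics/w3.png",im[:,:,::-1])
S,e,M=st()
for t in (.160,.155,.173):
  for y in(-.0427,-.057):
    print(t,y,[proj(ci,e+M@np.array([t,y,z])).round(0) for z in(-.011,.011)])
for p in([0,.05,.108],[0,.035,.108]): print(proj(ci,c2w(p)).round(0))
im=manip.snapshot("side");cv2.imwrite("pics/s3.png",cv2.resize(im[180:340,290:470,::-1],None,fx=4,fy=4))
E
```

```text
time_s: 2.05
eef_pos: [0.4894, 0.0424, 0.3134]
tcp_rot: [-1.293, 1.142, 1.274]
force: [-0.4, -0.3, -0.3]
width: 0.0853
t 2.05 tcp [0.4894 0.0424 0.3134] F [-0.44 -0.28 -0.29] w 0.0853
shift now [ 0.0543  0.0064 -0.0056] in goal frame [ 0.0544  0.0053 -0.0056] turn [0.0155 0.002  0.018 ]
0.16 -0.0427 [array([191., 314.]), array([198., 369.])]
0.16 -0.057 [array([149., 314.]), array([157., 369.])]
0.155 -0.0427 [array([187., 321.]), array([194., 378.])]
0.155 -0.057 [array([143., 321.]), array([152., 378.])]
0.173 -0.0427 [array([202., 296.]), array([207., 348.])]
0.173 -0.057 [array([162., 296.]), array([169., 348.])]
[270. 269.]
[269. 238.]
```

View pics/w3.png

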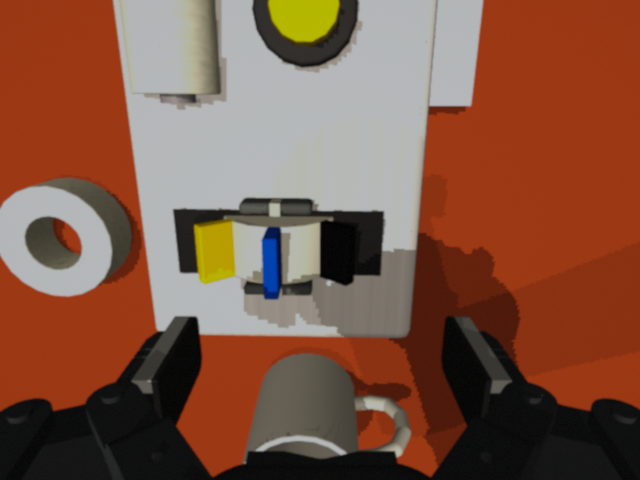

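View pics/s3.png

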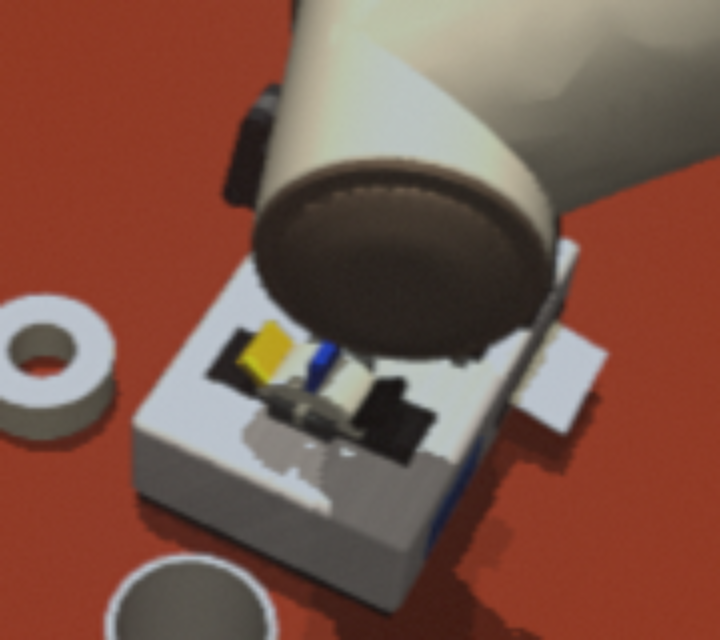

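```bash
python3 -m handwheel '[[[0.0155,0.002,0.018],[0.015,0.005,-0.006],1],[[0,0,0],[0.015,0,0],1],[[0,0,0],[0,0,0],1]]'
python3 - <<'E'
from h import *
goal(c2w([-.033,.05,.259]),-1)
E
```

```text
time_s: 2.45
eef_pos: [0.4869, 0.0389, 0.2892]
tcp_rot: [-1.283, 1.15, 1.271]
force: [0.2, -0.2, 0.4]
width: 0.0856
t 2.45 tcp [0.4869 0.0389 0.2892] F [ 0.18 -0.2   0.4 ] w 0.0856
shift now [ 0.0301  0.0029 -0.0024] in goal frame [ 0.0302  0.0025 -0.0023] turn [0.0054 0.003  0.0133]
```

```bash
python3 -m handwheel '[[[0.005,0.003,0.013],[0.012,0.002,-0.002],1],[[0,0,0],[0.012,0,0],1],[[0,0,0],[0,0,0],1]]'
python3 - <<'E'
from h import *
goal(c2w([-.033,.05,.259]),-1)
ci=manip.camera_info("wrist");im=manip.snapshot("wrist");cv2.imwrite("pics/w4.png",im[:,:,::-1])
E
```

```text
time_s: 2.75
eef_pos: [0.485, 0.0373, 0.2655]
tcp_rot: [-1.276, 1.163, 1.275]
force: [-0.0, -0.1, -1.3]
width: 0.0855
t 2.75 tcp [0.485  0.0373 0.2655] F [-0.01 -0.05 -1.32] w 0.0855
shift now [ 0.0065  0.0004 -0.0009] in goal frame [ 0.0065  0.0004 -0.0009] turn [0.0012 0.0004 0.0014]
```

View pics/w4.png

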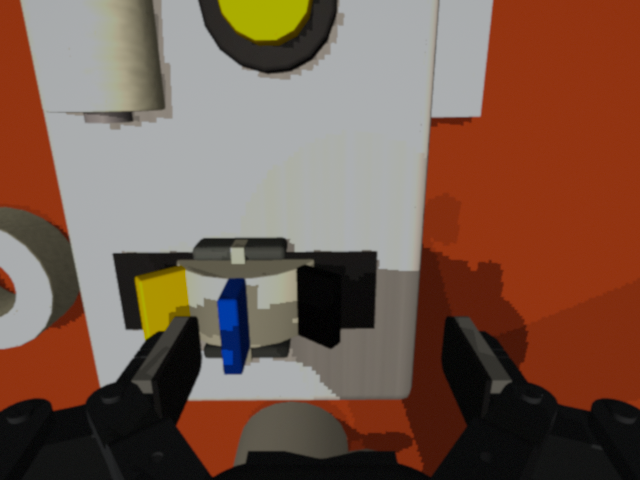

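```bash
python3 -m handwheel '[[[0,0,0],[0.006,0,-0.001],1],[[0,0,0],[0.001,0.005,0],1],[[0,0,0],[0,0.005,0],1],[[0,0,0],[0,0.005,0],1],[[0,0,0],[0,0.005,0],1]]'
python3 - <<'E'
from h import *
goal(c2w([-.033,.05,.259]),-1)
ci=manip.camera_info("wrist");im=manip.snapshot("wrist");cv2.imwrite("pics/w5.png",im[:,:,::-1])
E
```

```text
time_s: 3.3
eef_pos: [0.4661, 0.0349, 0.2606]
tcp_rot: [-1.28, 1.154, 1.27]
force: [4.2, -0.4, -1.5]
width: 0.0851
t 3.3 tcp [0.4661 0.0349 0.2606] F [ 4.24 -0.39 -1.49] w 0.0851
shift now [ 0.0018 -0.0186 -0.0003] in goal frame [ 0.0016 -0.0186 -0.0003] turn [0.0021 0.0021 0.0108]
```

View pics/w5.png

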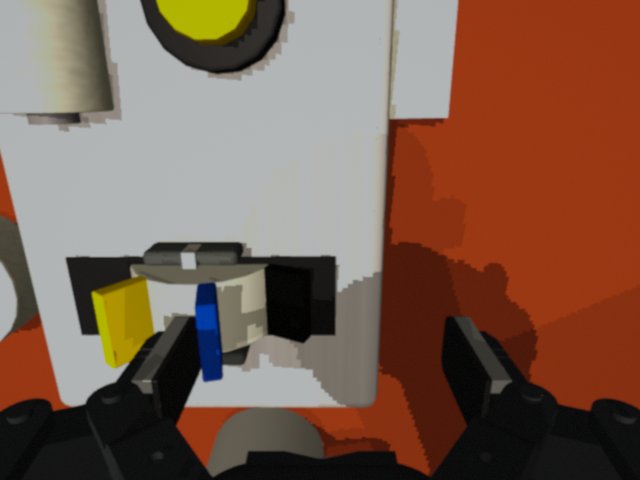

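```bash
python3 -m handwheel '[[[0,0,0],[0.001,0.006,0],1],[[0,0,0],[0,0.006,0],1],[[0,0,0],[0,0.006,0],1],[[0,0,0],[0,0,0],1]]'
python3 - <<'E'
from h import *
goal(c2w([-.033,.05,.259]),-1)
ci=manip.camera_info("wrist");im=manip.snapshot("wrist");cv2.imwrite("pics/w6.png",im[:,:,::-1])
E
```

```text
time_s: 3.75
eef_pos: [0.4445, 0.0326, 0.2594]
tcp_rot: [-1.278, 1.158, 1.272]
force: [0.6, 0.3, -0.3]
width: 0.0856
t 3.75 tcp [0.4445 0.0326 0.2594] F [ 0.62  0.31 -0.28] w 0.0856
shift now [ 0.0007 -0.0403  0.    ] in goal frame [ 0.0004 -0.0403  0.0001] turn [0.0016 0.0018 0.0071]
```

View pics/w6.png

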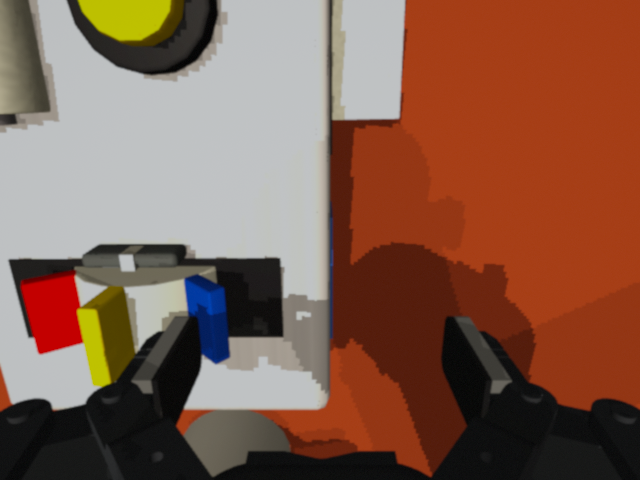

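```bash
python3 -m handwheel '[[[0,0,0],[-0.015,0,0],1],[[0,0,0],[-0.015,0,0],1],[[0.001,0.001,0.006],[0,-0.02,0],1],[[0,0,0],[0,-0.02,0],1],[[0,0,0],[0,0,0],1]]'
python3 - <<'E'
from h import *
goal(c2w([-.033,.05,.259]),-1)
ci=manip.camera_info("wrist");im=manip.snapshot("wrist");cv2.imwrite("pics/w7.png",im[:,:,::-1])
E
```

```text
time_s: 4.3
eef_pos: [0.4842, 0.036, 0.2904]
tcp_rot: [-1.275, 1.167, 1.278]
force: [-1.2, -0.4, -0.6]
width: 0.0853
t 4.3 tcp [0.4842 0.036  0.2904] F [-1.19 -0.35 -0.64] w 0.0853
shift now [ 0.0314 -0.0005  0.0003] in goal frame [ 0.0314 -0.0004  0.0003] turn [ 0.0012 -0.0005 -0.0029]
```

View pics/w7.png

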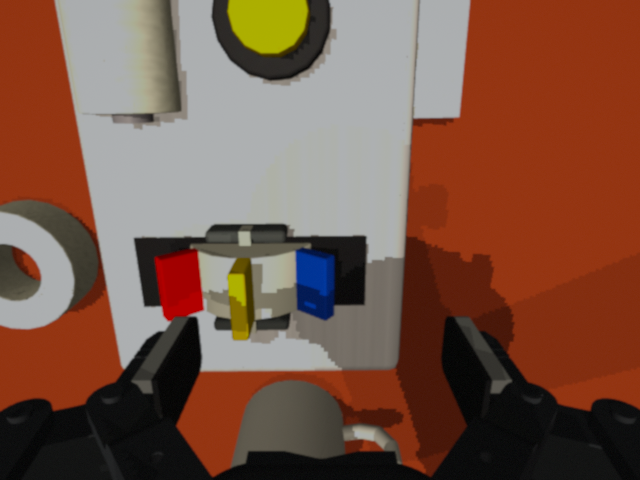

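Yellow (tooth top ~(240,300)) is now upright with red behind it and blue in front: exactly one click. I'll repeat the stroke.

```bash
python3 -m handwheel '[[[0,0,0],[0.015,0,0],1],[[0,0,0],[0.012,0,0],1],[[0,0,0],[0.003,0,0],1],[[0,0,0],[0.001,0.005,0],1],[[0,0,0],[0,0.005,0],1],[[0,0,0],[0.001,0.006,0],1],[[0,0,0],[0,0.006,0],1],[[0,0,0],[0.001,0.006,0],1],[[0,0,0],[0,0.006,0],1],[[0,0,0],[0,0.005,0],1]]'
python3 - <<'E'
from h import *
goal(c2w([-.033,.05,.259]),-1)
E
```

```text
time_s: 5.35
eef_pos: [0.4381, 0.0311, 0.2575]
tcp_rot: [-1.273, 1.169, 1.279]
force: [-0.7, 0.0, 0.2]
width: 0.0856
t 5.35 tcp [0.4381 0.0311 0.2575] F [-0.71  0.02  0.16] w 0.0856
shift now [-0.0017 -0.0468  0.001 ] in goal frame [-0.0015 -0.0469  0.001 ] turn [ 0.      0.0001 -0.0045]
```

```bash
python3 -m handwheel '[[[0,0,0],[-0.015,0,0],1],[[0,0,0],[-0.015,0,0],1],[[0,0,-0.004],[0,-0.023,0],1],[[0,0,0],[0,-0.023,0.001],1],[[0,0,0],[0,0,0],1]]'
python3 - <<'E'
from h import *
goal(c2w([-.033,.05,.259]),-1)
ci=manip.camera_info("wrist");im=manip.snapshot("wrist");cv2.imwrite("pics/w8.png",im[:,:,::-1])
E
```

```text
time_s: 5.85
eef_pos: [0.4803, 0.0353, 0.2878]
tcp_rot: [-1.273, 1.172, 1.28]
force: [0.0, 0.6, 0.2]
width: 0.0854
t 5.85 tcp [0.4803 0.0353 0.2878] F [0.03 0.64 0.2 ] w 0.0854
shift now [ 0.0287 -0.0046  0.0007] in goal frame [ 0.0288 -0.0044  0.0007] turn [ 0.0002 -0.0012 -0.0075]
```

View pics/w8.png

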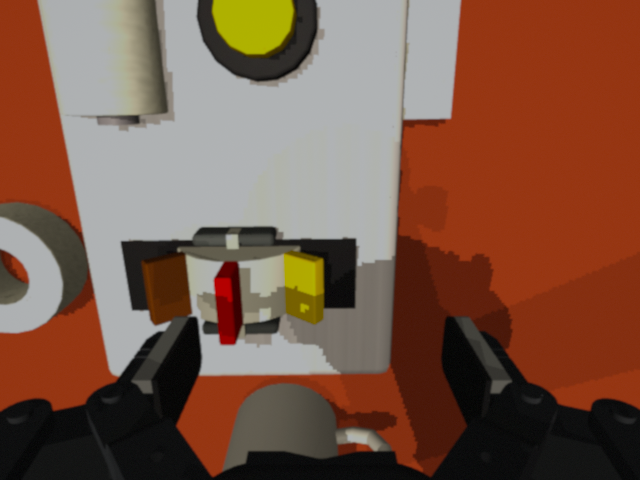

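Red (~(229,303)) is upright now with brown behind, so two clicks remain. I'll shift back 4 mm during the descent.

```bash
python3 -m handwheel '[[[0,0,-0.007],[0.008,-0.005,0.001],1],[[0,0,0],[0.014,0,0],1],[[0,0,0],[0.004,0,0],1],[[0,0,0],[0.001,0.005,0],1],[[0,0,0],[0,0.005,0],1],[[0,0,0],[0.001,0.006,0],1],[[0,0,0],[0,0.006,0],1],[[0,0,0],[0.001,0.006,0],1],[[0,0,0],[0,0.004,0],1],[[0,0,0],[0,0.001,0],1]]'
python3 - <<'E'
from h import *
goal(c2w([-.033,.05,.259]),-1)
E
```

```text
time_s: 6.9
eef_pos: [0.4453, 0.0326, 0.2571]
tcp_rot: [-1.275, 1.167, 1.276]
force: [-0.7, -0.1, 0.9]
width: 0.0851
t 6.9 tcp [0.4453 0.0326 0.2571] F [-0.73 -0.12  0.94] w 0.0851
shift now [-0.0019 -0.0395  0.0002] in goal frame [-0.0019 -0.0395  0.0002] turn [-0.0001 -0.0009 -0.0019]
```

```bash
python3 -m handwheel '[[[0,0,0],[-0.015,0,0],1],[[0,0,0],[-0.015,0,0],1],[[0,0,-0.003],[0,-0.021,0],1],[[0,0,0],[0,-0.021,0.001],1],[[0,0,0],[0,0,0],1]]'
python3 - <<'E'
from h import *
goal(c2w([-.033,.05,.259]),-1)
ci=manip.camera_info("wrist");im=manip.snapshot("wrist");cv2.imwrite("pics/w9.png",im[:,:,::-1])
E
```

```text
time_s: 7.4
eef_pos: [0.4854, 0.0368, 0.2879]
tcp_rot: [-1.275, 1.17, 1.277]
force: [0.5, -0.7, -0.6]
width: 0.0853
t 7.4 tcp [0.4854 0.0368 0.2879] F [ 0.47 -0.71 -0.61] w 0.0853
shift now [ 0.0289  0.0007 -0.0003] in goal frame [ 0.0289  0.0008 -0.0004] turn [ 0.0001 -0.0021 -0.0044]
```

View pics/w9.png

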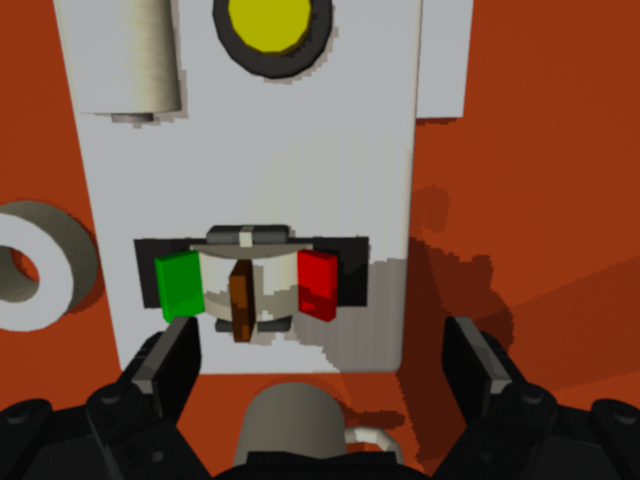

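Brown (~(243,300)) is upright with green behind at (180,287), so this is the last click. I'll use the same stroke.

```bash
python3 -m handwheel '[[[0,0,-0.004],[0.011,0,0],1],[[0,0,0],[0.013,0,0],1],[[0,0,0],[0.003,0,0],1],[[0,0,0],[0.001,0.005,0],1],[[0,0,0],[0,0.005,0],1],[[0,0,0],[0.001,0.006,0],1],[[0,0,0],[0,0.006,0],1],[[0,0,0],[0.001,0.006,0],1],[[0,0,0],[0,0.003,0],1],[[0,0,0],[0,0,0],1]]'
python3 - <<'E'
from h import *
goal(c2w([-.033,.05,.259]),-1)
E
```

```text
time_s: 8.45
eef_pos: [0.4465, 0.0324, 0.258]
tcp_rot: [-1.274, 1.169, 1.276]
force: [0.1, 0.4, 0.1]
width: 0.0855
t 8.45 tcp [0.4465 0.0324 0.258 ] F [0.09 0.44 0.15] w 0.0855
shift now [-0.0011 -0.0384  0.0005] in goal frame [-0.001  -0.0384  0.0005] turn [-0.001  -0.0015 -0.0032]
```

```bash
python3 -m handwheel '[[[0,0,0],[-0.015,0,0],1],[[0,0,0],[-0.02,0,0],1],[[0,0,0],[-0.03,0,0],1],[[0,0,0],[-0.03,0,0],0],[[0,0,0],[0,0,0],0]]'
python3 - <<'E'
from h import *
goal(c2w([-.015,-.06,.300]),-1)
ci=manip.camera_info("wrist");im=manip.snapshot("wrist");cv2.imwrite("pics/w10.png",im[:,:,::-1])
E
```

```text
time_s: 8.95
eef_pos: [0.4454, 0.0321, 0.3549]
tcp_rot: [-1.272, 1.178, 1.281]
force: [0.2, -0.1, 0.3]
width: 0.0591
t 8.95 tcp [0.4454 0.0321 0.3549] F [ 0.19 -0.09  0.31] w 0.0591
shift now [ 0.0547 -0.0583 -0.109 ] in goal frame [ 0.0549 -0.0575 -0.1093] turn [-0.0014 -0.0042 -0.0122]
```

View pics/w10.png

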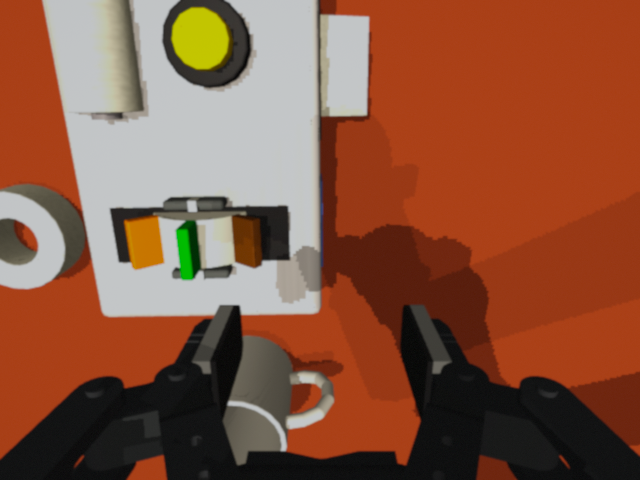

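Green (~(187,250)) stands upright at the index marks, with orange behind and brown in front. Next is the button.

```bash
python3 - <<'E'
from h import *
ci=manip.camera_info("wrist")
im=cv2.imread("pics/w10.png");m=cv2.inRange(cv2.cvtColor(im,cv2.COLOR_BGR2HSV),(26,140,90),(35,255,255))
nn,l,s,ce=cv2.connectedComponentsWithStats(m)
for i in range(1,nn):
    if s[i,4]>100: print(s[i],ce[i],onz(ci,ce[i],.092))
print(c2w([-.015,-.06,.092]))
E
python3 -m handwheel '[[[0,-0.004,-0.012],[0,-0.018,-0.035],0],[[0,0,0],[0,-0.02,-0.037],0],[[0,0,0],[0.02,-0.02,-0.037],0],[[0,0,0],[0,0,0],0]]'
python3 - <<'E'
from h import *
goal(c2w([-.015,-.06,.300]),-1)
E
```

```text
[ 171    7   59   63 2905] [199.75834768  38.00447504] [ 0.51071052 -0.07140156  0.092     ]
[ 0.51245342 -0.07160534  0.092     ]
time_s: 9.4
eef_pos: [0.5126, -0.0737, 0.3288]
tcp_rot: [-1.273, 1.17, 1.284]
force: [-0.5, 0.5, 0.2]
width: 0.0001
t 9.4 tcp [ 0.5126 -0.0737  0.3288] F [-0.52  0.48  0.18] w 0.0001
shift now [ 0.0288 -0.0003  0.0021] in goal frame [ 0.0288 -0.0001  0.0021] turn [ 0.0027  0.0009 -0.009 ]
```

```bash
python3 -m handwheel '[[[0.003,0,-0.009],[0.025,0,0.002],0],[[0,0,0],[0.02,0,0],0],[[0,0,0],[0.005,0,0],0],[[0,0,0],[0,0,0],0]]'
python3 - <<'E'
from h import *
goal(c2w([-.015,-.06,.265]),-1)
ci=manip.camera_info("wrist");im=manip.snapshot("wrist");cv2.imwrite("pics/w11.png",im[:,:,::-1])
E
```

```text
time_s: 9.8
eef_pos: [0.5108, -0.0726, 0.2738]
tcp_rot: [-1.268, 1.173, 1.279]
force: [-0.4, -0.1, -0.2]
width: 0.0
t 9.8 tcp [ 0.5108 -0.0726  0.2738] F [-0.42 -0.11 -0.19] w 0.0
shift now [ 0.0087 -0.0018  0.0008] in goal frame [ 0.0088 -0.0017  0.0008] turn [-0.0041  0.0008 -0.0082]
```

View pics/w11.png

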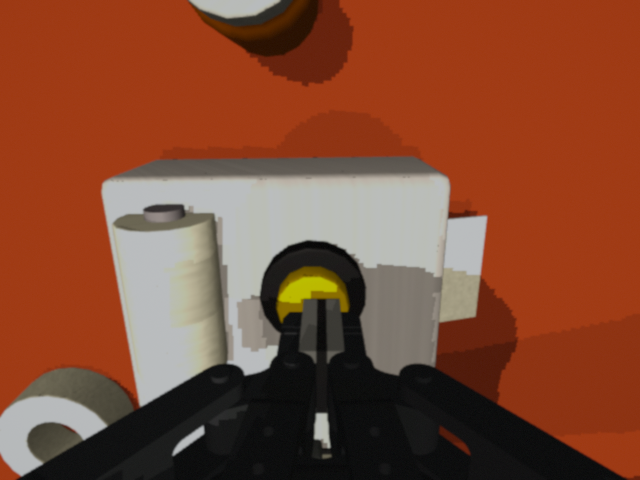

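The shut fingertips (~(322,300)) stand over the yellow button, so I press in small steps.

```bash
python3 -m handwheel '[[[0,0,0],[0.008,0,0],0],[[0,0,0],[0.004,0,0],0],[[0,0,0],[0.003,0,0],0],[[0,0,0],[0.003,0,0],0]]'
```

```text
time_s: 10.25
eef_pos: [0.5112, -0.0719, 0.2592]
tcp_rot: [-1.273, 1.168, 1.276]
force: [-8.2, 3.1, 23.1]
width: -0.0002
```

Tip at 0.086 m and 23 N against the stop, so the button is fully in. Release.

```bash
python3 -m handwheel '[[[0,0,0],[-0.02,0,0],0],[[0,0,0],[-0.04,0,0],0],[[0,0,0],[-0.05,0,0],0],[[0,0,0],[-0.04,0,0.03],0],[[0,0,0],[0,0,0.05],0],[[0,0,0],[0,0,0.05],0],[[0,0,0],[0,0,0],0]]'
python3 - <<'E'
from h import *
S,e,M=st();print(e,S["force"])
for n in("wrist","scene"):
    ci=manip.camera_info(n);im=manip.snapshot(n);cv2.imwrite(f"pics/{n}12.png",im[:,:,::-1])
    hsv=cv2.cvtColor(im,cv2.COLOR_RGB2HSV);m=cv2.inRange(hsv,(22,140,90),(35,255,255))
    nn,l,s,ce=cv2.connectedComponentsWithStats(m)
    for i in range(1,nn):
        if s[i,4]>80: print(n,s[i],ce[i].round(1))
E
```

```text
time_s: 10.95
eef_pos: [0.5013, 0.0615, 0.4171]
tcp_rot: [-1.27, 1.159, 1.268]
force: [-0.1, -0.5, 0.5]
width: -0.0001
[0.50133626 0.06151445 0.41705869] [-0.12569538 -0.54597145  0.53029693]
wrist [ 301    0   48   31 1200] [324.5  12.7]
scene [232 239  15  13 143] [238.7 244.9]
```

View pics/wrist12.png

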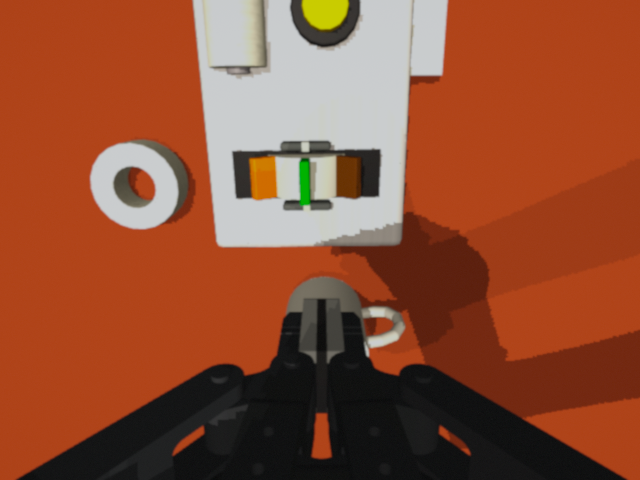

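View pics/scene12.png

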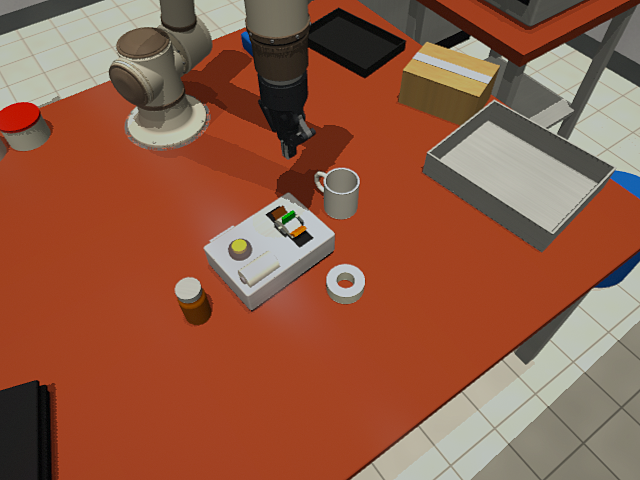

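Green (~(305,182)) lines up with the white marks. The button blob in the scene view is identical to the start, (238.7, 244.9) and 143 px, so it is out again. The mug, jar and roll haven't moved in the picture.

```bash
python3 -c "
from station import manip
print(manip.close_job())"
```

```text
the job is handed in; nothing more can be done
None
```

The coder is set to green and a label has been printed; I handed the job in at about 11 s of the 58 s limit.

- **Wheel:** it started on blue, so I flicked it four single clicks (blue, yellow, red, brown, green) with one finger of the open gripper. A picture after each click showed the wheel had moved exactly one tooth. The highest force I read was about 4 N, in the first stroke; I read it only at a few moments, not continuously.
- **Button:** with the fingers shut I pressed it to its stop. The tip reached about 86 mm above the bench with 23 N upward, well above the 5 N needed, and then I released it.
- **Last checks:** green stands upright at the white marks. The button's outline in the scene camera matches the starting picture exactly, so it is out again. By eye the mug, jar and roll stand where they did, and the arm is clear at near-zero force.

No check failed or disagreed. I had no direct reading of the wheel or button joints, so those results rest on pictures, tip height and force.

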